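# Open the ratchet mould clamp

### The job

The plaster mould has dried, so open its clamp all the way: press the release pad on top of the sliding jaw and, keeping it pressed down, push the jaw back along its bar, away from the mould, until it meets the stop block. Then let go so that the pad springs back up. Leave the mould standing where it is, do not push or lift it, and leave the other things on the bench alone.

Things in the scene. Friction and masses are not known exactly. Their poses are not given: they have to be found in the camera images.
- clamp: Mould clamp fixed to the bench: steel bar 400 x 88 mm, top 45 mm above the bench. Origin on the bench under the bar's middle; x along the bar the way the jaw opens (away from the mould), z up. From the -x end: fixed jaw (100 wide, top at 130), mould, sliding jaw; near the +x end a stop block 28 long x 88 wide x 40 tall stands on the bar, near face at x = 147 mm.
- jaw (a joint): Slide of the jaw along the bar, m, growing as it opens: 0 nearest the mould, 0.150 where the carriage meets the stop block. Starts at 0.003 to 0.036. The ratchet (teeth 9 mm apart) stops it from opening until the release pad is pressed by 5.5 mm, and catches again if the pad rises. Released, it slides with about 1 to 2 N.
- release (a joint): Travel of the release pad, m, vertical and growing as it is pressed: 0 up, 0.010 fully down. Spring-loaded: about 2 N at first, 5.5 N fully down; springs up when let go. At 5.5 mm and more the ratchet is free. At the start it may rest up to 4 mm down, on the tip of a tooth.
- pad_top (a point): Centre of the top of the release pad: a level ribbed steel plate 52 mm (along the bar) x 56 mm over the jaw's carriage, 100 mm above the bench when up, 90 fully down; rides with the jaw. Press it from above with shut fingertips. Towards the mould nothing is higher than the raised pad within 45 mm of its centre; the mould's top is at 140 mm.
- push_plate (a point): On the jaw's upright push plate, 12 thick x 70 wide x top at 132 mm above the bench, which stands across the bar just beyond the pad on the stop-block side. This point: middle of its face towards the mould, 33 mm from the pad's centre, 115 mm above the bench. A fingertip pressing the pad and moving to the stop block bears on this face and pushes the jaw.
- mould_mid (a point): Centre of the two-part plaster mould, a loose block 80 mm (along the bar) x 94 x 95 tall, 0.85 kg, standing on the bar between the fixed jaw and the sliding jaw. Must stay where it is.
- bowl_mid (a point): Centre of a loose fired-clay bowl, 90 mm wide, 50 tall. Bystander.
- cup_mid (a point): Centre of a loose fired-clay cup, 72 mm wide, 85 tall. Bystander.
- rib_mid (a point): Centre of a loose flat wooden throwing rib, 100 x 55 x 12 mm. Bystander.
- loop_tool_grip (a point): Handle of a loose trimming tool, 180 mm long, lying on the bench. Bystander.
- batlet_mid (a point): Centre of a loose plaster disc, 90 mm wide, 22 thick. Bystander.
- glaze_jar_mid (a point): Centre of a loose white glaze jar, 68 mm wide, 90 tall. Bystander.
- vase_mid (a point): Centre of a loose grey clay pot, 80 mm wide, 110 tall. Bystander.
There are look-alikes about, which are no part of the job. Leave any green or pink look-alike of the part that bears mould_mid alone.

How it is judged:
By the outcome, as a careful person would: the job done as asked, in the order asked, and still so for the second after the job is handed in, with the robot touching nothing.
It also fails if it takes over 35 s, if anything falls off the work surface, if the arm or the gripper's body presses on something with over 40 N, if the wrist force passes 120 N, or if a joint passes its speed limit or range.

### The arm

A 6-joint arm with a two-finger parallel gripper is mounted at the origin on the work surface. World frame = base frame: x ahead of the robot, y to its left, z up, the work surface at z = 0. Lengths are in m, angles in rad, forces in N, time in s.
With the tool pointing down it reaches from about 0.225 to 0.875 m from the base axis. Payload 3.4 kg.
Tool frame: the origin (TCP) lies on the centre line of the jaws, within the pads' length; the fingertips stand 14 mm ahead of it and the grasp point (between the pads) lies 5 mm behind it (r.tcp_to_tips is the distance from the TCP to the fingertips, in m); z points along the fingers, y is the direction in which the jaws open and shut (so a half turn about z gives the same grasp; the last joint's range is limited). The gripper opens to 85 mm and grips with 20 to 120 N. Pads are 22 mm wide; open, the fingers measure 114 mm over their backs; the gripper's body (76 mm by 85 mm) begins 54 mm behind the grasp point. The pads swing forward as they close: fully open they stand 13 mm farther back than shut.
Start: joints at [-1.301, 0.276, 1.505, -0, 1.361, -0.121], TCP at [0.219, -0.532, 0.245] pointing down, gripper open.
Joint ranges: [-2.89, 2.89], [-0.75, 2.08], [0.22, 2.7], [-1.18, 4.32], [0.11, 2.71], [-2.7, 2.7]. Speed limits (rad/s): [2.57, 2.57, 3.14, 3.14, 3.14, 3.14].

### API

Orientations are given as a rotation vector (axis times angle).
In Python, from bench import r gives the robot as it stands. The module is installed in compiled form; this text tells all that it offers.
- The arm moves only by the shell command python3 -m handwheel 'ROWS' [OPENING] [FORCE]. ROWS is JSON, a list of rows, each an object of numbers: "x", "y", "z": the shift along the world's x, y, z in m; "ax", "ay", "az": the turn, a rotation vector about the world's x, y, z in degrees. In form: [{"x": .., "y": .., "z": .., "ax": .., "ay": .., "az": ..}, ...]. A call has exactly 10 rows; each row is the pose to reach, as a shift and turn from the pose commanded when the call began; what a row does not reach only later rows make up. A row lasts 1/12 s, in which the tool goes at most 41.7 mm and 7.16 degrees, less where a joint would pass 70% of its speed; a pose out of reach is approached as far as the arm can. A call with a gripper value outside its range is refused whole. OPENING is the closure, from 0 (fully open) to 1 (shut), set as the call begins (- or left out, the last holds). The fingers move at their own pace and stop on an object; FORCE is the grip in N (left out, the last holds). Time passes only in rows, so rows that repeat a pose let the fingers close, or fill a call up. It gives the time, the measured TCP pose, the force and the opening at its end, in the units of the state.
- r.state(): the state, without advancing time (a new reading comes with each control period).
- r.camera(name): name is "scene" or "top" or "wrist"; returns a dict with "img" (480x640x3 uint8, red, green, blue), "vfov" (degrees; the focal length in pixels is half the picture's height over the tangent of half this angle, whatever the lens; pixels are square), "cx", "cy" (the principal point, pixels), "eye" and "rotation" of the camera in the world. Camera axes: x right, y down, z forward; pixel columns grow to the right and rows downward; lengths in m; the calibration is good to about 2 mm. A picture is of the moment at which its call begins. There is no depth.
- r.sign_off(): hands the job in, once; it reports no verdict.
Trained networks look in the newest picture that a camera, given by its name, has taken for a name from the list of things; names that differ only in an ending like _2 or _b are one class to them, and where a whole thing is asked for, a point or a joint stands for the part that bears it (a point fixed in the world has none). Each returns a list of dicts, best first, with "confidence" (0 to 1); they miss things now and then, are a little off and sometimes report something else, mostly with a low value. They report only what shows in the picture. A call takes as long as a camera call. They do not tell look-alikes from the thing itself.
- r.regions_of(label, camera): "region" (480x640 bool, what is visible of it) and "rect" ([left, top, right, bottom] in pixels, round what is visible of it).
- r.place_of(label, camera): "centre" ([row, column] in pixels: a listed point, or the origin of a listed thing).
The state is a dict: "time": time; "joint_pos": joint angles; "joint_velocities": joint speeds; "effort": joint torques, N m; "position": TCP position; "tcp_rot": TCP orientation; "contact_force": force on the tool from outside, world axes, zero at the start; "ft_torque": the same for the moment, N m; "finger_gap": finger opening in m.
Only numpy, scipy, OpenCV 4.12 (cv2) and the standard library are available. Lean on these libraries where they do the work, as an engineer would, in place of code of your own. Each camera call takes 0.05 s, during which the arm holds its last target.

## Working session

There is one attempt and no reset: what is moved stays moved. The work goes in short steps, Python scripts to look and compute and a shell command to move; the robot and the scene stay as the last step left them, time stands still between calls to the robot, and variables do not carry over. Pictures are saved under pics/ and viewed, and the job is handed in when it is done.

```bash
mkdir -p pics
python3 - <<'E'
from bench import r
import cv2,json
s=r.state();print({k:s[k] for k in('time','position','tcp_rot','contact_force','finger_gap')}, r.tcp_to_tips)
for c in('scene','top'):
    d=r.camera(c);cv2.imwrite(f'pics/{c}0.png',d['img'][:,:,::-1]);print(c,d['vfov'],d['cx'],d['cy'],d['eye'],d['rotation'])
    for l in('pad_top','push_plate','mould_mid','clamp','jaw'):
        print(l,[(x['confidence'],x['centre']) for x in r.place_of(l,c)[:3]])
E
```

```text
{'time': 0.0, 'position': array([ 0.21888311, -0.53117535,  0.24443225]), 'tcp_rot': array([-3.08003204e+00, -6.09567261e-01,  1.98745636e-04]), 'contact_force': array([-0.0076621 ,  0.48402539, -0.32664903]), 'finger_gap': 0.08536903508956394} 0.014
scene 52.465149679071175 324.5691681341029 242.8948940808387 [1.27494981 0.48938071 1.17901957] [-1.22215636 -2.41220252  0.83680121]
pad_top [(0.74, [217.6, 313.7])]
push_plate [(0.61, [214.1, 322.8])]
mould_mid [(0.95, [195.1, 294.1]), (0.92, [183.2, 249.7]), (0.82, [165.7, 306.7])]
clamp [(0.97, [243.3, 318.7]), (0.43, [194.4, 293.3])]Traceback (most recent call last):
  File "<stdin>", line 7, in <module>
ValueError: it knows: batlet_mid, bowl_mid, clamp, cup_mid, glaze_jar_mid, loop_tool_grip, mould_mid, pad_top, push_plate, rib_mid, vase_mid
```

```bash
cat > h.py <<'E'
import numpy as np
from scipy.spatial.transform import Rotation as R
def cam(d):
    f=240/np.tan(np.radians(d['vfov'])/2); M=np.array(d['rotation'],float)
    if M.shape!=(3,3): M=R.from_rotvec(M).as_matrix()
    return f,M
def ray(d,rc,z):
    f,M=cam(d); v=M@np.array([(rc[1]-d['cx'])/f,(rc[0]-d['cy'])/f,1]); e=np.array(d['eye'])
    return e+v*(z-e[2])/v[2]
def proj(d,p):
    f,M=cam(d); q=M.T@(np.array(p)-d['eye']); return [round(float(d['cy']+f*q[1]/q[2]),1),round(float(d['cx']+f*q[0]/q[2]),1)]
E
python3 - <<'E'
from bench import r
from h import *
import cv2
Z={'pad_top':.098,'push_plate':.115,'mould_mid':.0925,'clamp':0}
for c in('scene','top'):
    d=r.camera(c);cv2.imwrite(f'pics/{c}1.png',d['img'][:,:,::-1])
    if c=='top':print(d['vfov'],d['eye'],d['rotation'])
    for l in Z:
        for x in r.place_of(l,c)[:3]: print(c,l,x['confidence'],x['centre'],ray(d,x['centre'],Z[l]).round(4))
E
```

```text
scene pad_top 0.46 [217.0, 313.7] [ 0.5094 -0.0918  0.098 ]
scene push_plate 0.7 [217.0, 322.6] [ 0.5059 -0.0618  0.115 ]
scene mould_mid 0.85 [197.6, 294.7] [ 0.4765 -0.1896  0.0925]
scene mould_mid 0.77 [184.3, 245.5] [ 0.5234 -0.3497  0.0925]
scene mould_mid 0.69 [166.7, 309.6] [ 0.338  -0.2369  0.0925]
scene clamp 0.75 [241.9, 320.8] [ 0.5095 -0.065   0.    ]
scene clamp 0.34 [231.7, 354.5] [ 0.4128 -0.0039  0.    ]
scene clamp 0.27 [207.6, 332.6] [ 0.3698 -0.1194  0.    ]
54.76408620264017 [ 0.37543618 -0.0287707   1.24262782] [-2.13901734  2.13329459 -0.1409807 ]
top pad_top 0.57 [263.3, 355.8] [ 0.4972 -0.0859  0.098 ]
top push_plate 0.75 [259.5, 345.4] [ 0.5046 -0.0597  0.115 ]
top mould_mid 0.85 [341.2, 429.3] [ 0.3084 -0.263   0.0925]
top mould_mid 0.61 [261.9, 469.8] [ 0.5018 -0.3688  0.0925]
top mould_mid 0.59 [323.0, 489.9] [ 0.3525 -0.4112  0.0925]
top clamp 0.75 [263.3, 341.1] [ 0.5075 -0.0512  0.    ]
```

View pics/scene0.png

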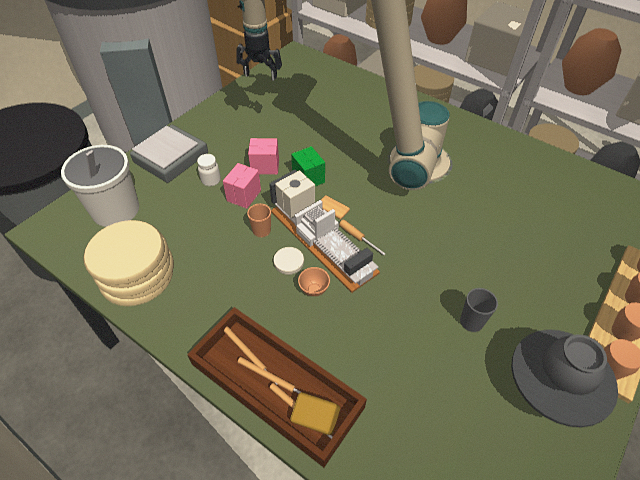

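```bash
ls pics
```

```text
scene0.png
scene1.png
top1.png
```

View pics/top1.png

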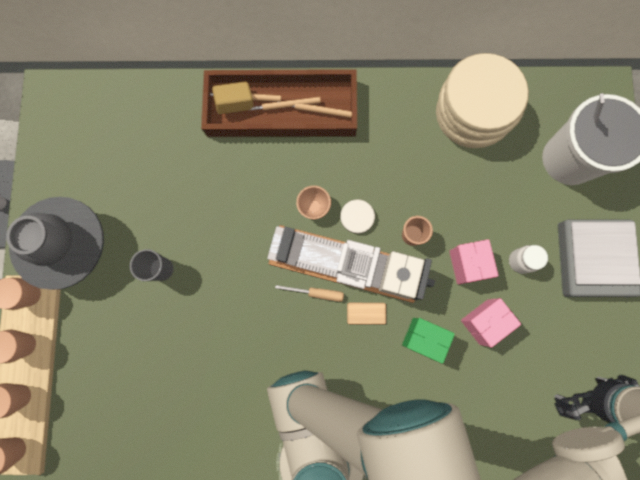

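The clamp shows at top-view (270–430, 228–300). The stop block is at about (285,246), the push plate and pad at about (345–358, 260), and the white mould in the clamp at (402,274). The other mould-like blocks are green (430,340) and pink (475,262) and (492,322); they stand loose on the bench, so they are look-alikes. I'll confirm this in an enlarged crop.

Run:
```python
from bench import r
from h import *
import cv2
a=cv2.imread('pics/top1.png')[215:315,255:445]
cv2.imwrite('pics/crop_top.png',cv2.resize(a,None,fx=4.2,fy=4.2,interpolation=cv2.INTER_CUBIC))
a=cv2.imread('pics/scene1.png')[160:300,230:400]
cv2.imwrite('pics/crop_scene.png',cv2.resize(a,None,fx=4.2,fy=4.2,interpolation=cv2.INTER_CUBIC))
```

```text
(no output)
```

View pics/crop_top.png

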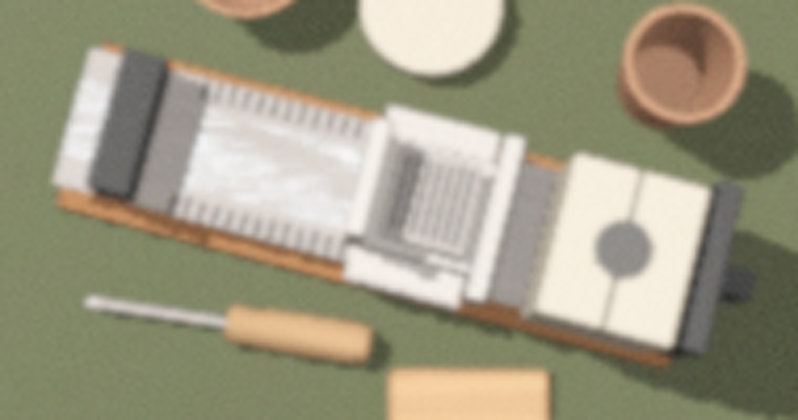

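View pics/crop_scene.png

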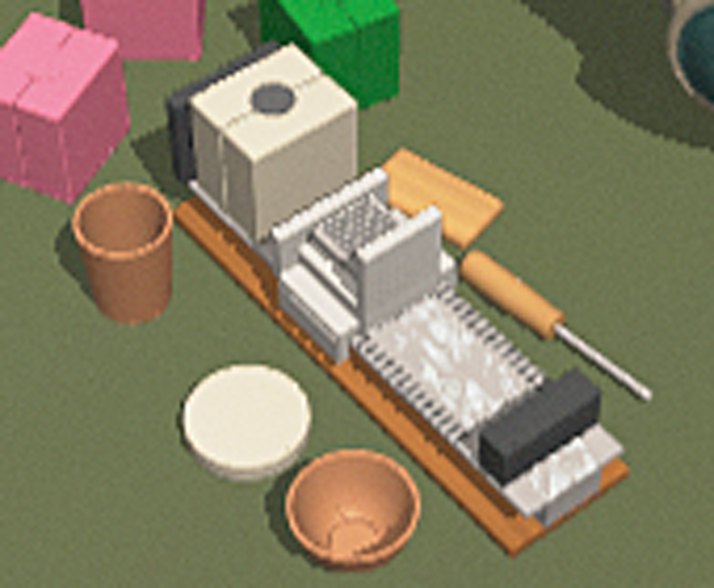

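Run:
```python
from bench import r
from h import *
d=r.camera('top');ds=r.camera('scene')
P=lambda u,v,z:ray(d,[v/4.2+215-.4,u/4.2+255-.4],z)
S=lambda u,v,z:ray(ds,[v/4.2+160-.4,u/4.2+230-.4],z)
stop=np.mean([P(166,62,.085),P(132,197,.085)],0)
m=np.mean([P(575,152,.14),P(712,188,.14),P(672,348,.14),P(535,318,.14)],0)
stopS=np.mean([S(482,428,.085),S(578,370,.085)],0)
mS=np.mean([S(190,97,.14),S(292,43,.14),S(357,103,.14),S(260,158,.14)],0)
for a,b in((stop,m),(stopS,mS)):
    v=a-b; print('stop',a.round(4),'mould',b.round(4),'ang',np.degrees(np.arctan2(v[1],v[0])),np.hypot(*v[:2]))
print('plate top face edge mould side mid top', np.mean([P(388,118,.132),P(362,240,.132)],0).round(4))
print('pad mid top',P(447,203,.098), 'scene',S(356,228,.098))
print('plate top corners sc',S(358,240,.132),S(440,208,.132))
print('mould-side wall top', P(511,218,.1), S(330,205,.1))
```

```text
stop [0.5438 0.0792 0.085 ] mould [ 0.4665 -0.1958  0.14  ] ang 74.30823980836547 0.28556882955990526
stop [0.5424 0.0817 0.085 ] mould [ 0.4638 -0.1961  0.14  ] ang 74.19470067873304 0.2886418995288557
plate top face edge mould side mid top [ 0.5084 -0.0556  0.132 ]
pad mid top [ 0.49810191 -0.09882482  0.098     ] scene [ 0.49825821 -0.09768872  0.098     ]
plate top corners sc [ 0.53070366 -0.07152364  0.132     ] [ 0.4730095  -0.04363391  0.132     ]
mould-side wall top [ 0.4891012  -0.13623875  0.1       ] [ 0.4930881  -0.12474845  0.1       ]
```

The axis runs at about 75° in world, with the stop block on the +y side. The pad centre is about (0.4995, -0.088). The real mould is the cream one in the clamp's bar, at crop (623,250). I'll shut the gripper and move above the pad, with tool x along the bar.

```bash
python3 -m handwheel '[{"x":0.014,"y":0.022,"z":0.0,"az":2.6},{"x":0.032,"y":0.051,"z":0,"az":7},{"x":0.05,"y":0.08,"z":0,"az":12},{"x":0.07,"y":0.11,"z":0,"az":17},{"x":0.09,"y":0.142,"z":0,"az":22},{"x":0.11,"y":0.174,"z":0,"az":27},{"x":0.13,"y":0.206,"z":0,"az":32},{"x":0.15,"y":0.238,"z":0,"az":37},{"x":0.165,"y":0.262,"z":0,"az":42},{"x":0.175,"y":0.278,"z":0,"az":46}]' 1 40
```

```text
schema error: expected keys x, y, z, ax, ay, az
```

```bash
python3 -m handwheel '[{"x":0.014,"y":0.022,"z":0.0,"ax":0,"ay":0,"az":2.6},{"x":0.032,"y":0.051,"z":0,"ax":0,"ay":0,"az":7},{"x":0.05,"y":0.08,"z":0,"ax":0,"ay":0,"az":12},{"x":0.07,"y":0.11,"z":0,"ax":0,"ay":0,"az":17},{"x":0.09,"y":0.142,"z":0,"ax":0,"ay":0,"az":22},{"x":0.11,"y":0.174,"z":0,"ax":0,"ay":0,"az":27},{"x":0.13,"y":0.206,"z":0,"ax":0,"ay":0,"az":32},{"x":0.15,"y":0.238,"z":0,"ax":0,"ay":0,"az":37},{"x":0.165,"y":0.262,"z":0,"ax":0,"ay":0,"az":42},{"x":0.175,"y":0.278,"z":0,"ax":0,"ay":0,"az":46}]' 1 40
```

```text
time: 1.68
position: [0.395, -0.2509, 0.2456]
tcp_rot: [-2.593, -1.773, -0.002]
contact_force: [0.2, 0.1, 0.0]
finger_gap: 0.0001
```

```bash
python3 -m handwheel '[{"x":0.012,"y":0.018,"z":0,"ax":0,"ay":0,"az":2},{"x":0.028,"y":0.044,"z":0,"ax":0,"ay":0,"az":4},{"x":0.046,"y":0.072,"z":0,"ax":0,"ay":0,"az":6},{"x":0.064,"y":0.1,"z":0,"ax":0,"ay":0,"az":6.6},{"x":0.082,"y":0.13,"z":0,"ax":0,"ay":0,"az":6.6},{"x":0.096,"y":0.153,"z":0,"ax":0,"ay":0,"az":6.6},{"x":0.104,"y":0.165,"z":-0.01,"ax":0,"ay":0,"az":6.6},{"x":0.107,"y":0.17,"z":-0.03,"ax":0,"ay":0,"az":6.6},{"x":0.107,"y":0.17,"z":-0.05,"ax":0,"ay":0,"az":6.6},{"x":0.107,"y":0.17,"z":-0.05,"ax":0,"ay":0,"az":6.6}]'
python3 - <<'E'
from bench import r
from h import *
import cv2
s=r.state();print(s['position'],s['tcp_rot'],s['contact_force'])
M=R.from_rotvec(s['tcp_rot']).as_matrix();print(M.round(3))
for c in('wrist','scene','top'):
    d=r.camera(c);cv2.imwrite(f'pics/{c}2.png',d['img'][:,:,::-1])
    if c=='wrist':
        for l,z in(('pad_top',.098),('push_plate',.115)):
            for x in r.place_of(l,c)[:2]: print(l,x['confidence'],x['centre'],ray(d,x['centre'],z).round(4))
    if c=='scene':
        a=d['img'][140:300,220:410,::-1];cv2.imwrite('pics/crop_s2.png',cv2.resize(a,None,fx=3.5,fy=3.5,interpolation=cv2.INTER_CUBIC))
E
```

```text
time: 2.52
position: [0.4988, -0.0823, 0.192]
tcp_rot: [-2.486, -1.91, 0.007]
contact_force: [-1.1, -0.8, 0.1]
finger_gap: -0.0001
[ 0.49878873 -0.0822864   0.1919593 ] [-2.48644908 -1.91041725  0.00673531] [-1.0559728  -0.75573674  0.11148942]
[[ 0.258  0.966 -0.007]
 [ 0.966 -0.258  0.002]
 [ 0.    -0.007 -1.   ]]
pad_top 0.55 [260.7, 322.3] [ 0.4969 -0.0891  0.098 ]
push_plate 0.76 [218.5, 323.2] [ 0.5061 -0.0566  0.115 ]
```

```bash
ls pics
```

```text
crop_s2.png
crop_scene.png
crop_top.png
scene0.png
scene1.png
scene2.png
top1.png
top2.png
wrist2.png
```

View pics/wrist2.png

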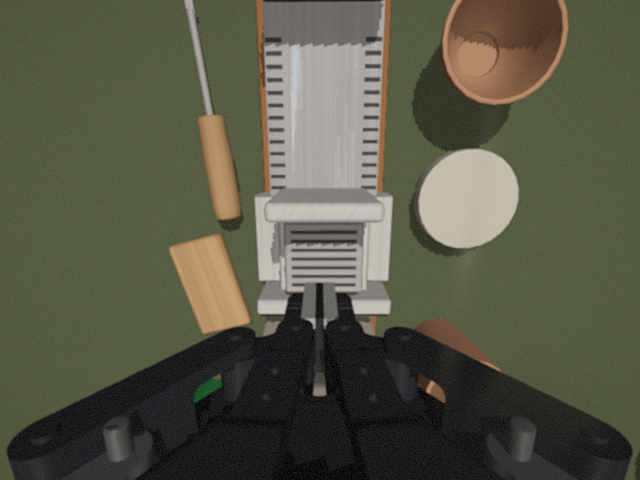

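View pics/crop_s2.png

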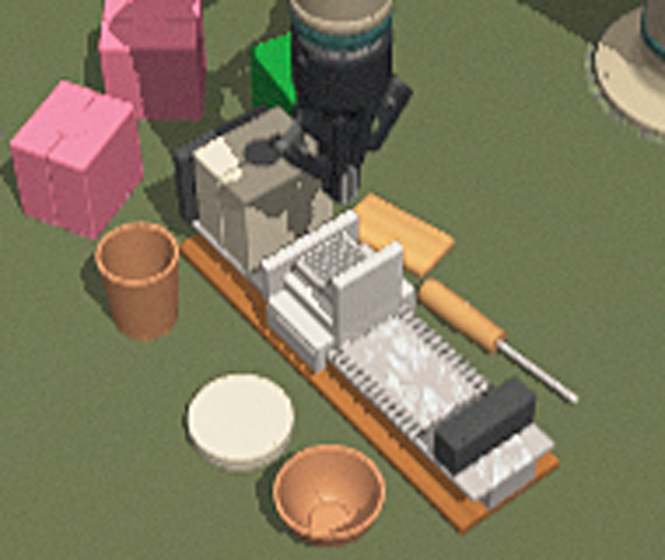

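The wrist view shows the bar vertical in the image, with edges at columns 258 and 390. The jaw is centred at column 323 and the shut tips are in line with it at column 320. The pad is at about (row 260, col 322) and the push plate just ahead at row 210. Everything lines up, so I'll descend.

```bash
python3 -m handwheel '[{"x":0,"y":0,"z":-0.012,"ax":0,"ay":0,"az":0},{"x":0,"y":0,"z":-0.03,"ax":0,"ay":0,"az":0},{"x":0,"y":0,"z":-0.048,"ax":0,"ay":0,"az":0},{"x":0,"y":0,"z":-0.062,"ax":0,"ay":0,"az":0},{"x":0,"y":0,"z":-0.07,"ax":0,"ay":0,"az":0},{"x":0,"y":0,"z":-0.074,"ax":0,"ay":0,"az":0},{"x":0,"y":0,"z":-0.078,"ax":0,"ay":0,"az":0},{"x":0,"y":0,"z":-0.08,"ax":0,"ay":0,"az":0},{"x":0,"y":0,"z":-0.082,"ax":0,"ay":0,"az":0},{"x":0,"y":0,"z":-0.082,"ax":0,"ay":0,"az":0}]'
```

```text
time: 3.6
position: [0.5013, -0.0838, 0.1136]
tcp_rot: [2.492, 1.912, 0.001]
contact_force: [0.1, -0.4, -0.4]
finger_gap: 0.0004
```

```bash
python3 -m handwheel '[{"x":0,"y":0,"z":-0.001,"ax":0,"ay":0,"az":0},{"x":0,"y":0,"z":-0.002,"ax":0,"ay":0,"az":0},{"x":0,"y":0,"z":-0.003,"ax":0,"ay":0,"az":0},{"x":0,"y":0,"z":-0.004,"ax":0,"ay":0,"az":0},{"x":0,"y":0,"z":-0.005,"ax":0,"ay":0,"az":0},{"x":0,"y":0,"z":-0.006,"ax":0,"ay":0,"az":0},{"x":0,"y":0,"z":-0.006,"ax":0,"ay":0,"az":0},{"x":0,"y":0,"z":-0.006,"ax":0,"ay":0,"az":0},{"x":0,"y":0,"z":-0.006,"ax":0,"ay":0,"az":0},{"x":0,"y":0,"z":-0.006,"ax":0,"ay":0,"az":0}]'
```

```text
time: 4.43
position: [0.5013, -0.0837, 0.1075]
tcp_rot: [2.492, 1.912, 0.001]
contact_force: [-0.1, 1.4, 3.3]
finger_gap: 0.0006
```

```bash
python3 -m handwheel '[{"x":0,"y":0,"z":-0.001,"ax":0,"ay":0,"az":0},{"x":0,"y":0,"z":-0.002,"ax":0,"ay":0,"az":0},{"x":0,"y":0,"z":-0.002,"ax":0,"ay":0,"az":0},{"x":0,"y":0,"z":-0.002,"ax":0,"ay":0,"az":0},{"x":0,"y":0,"z":-0.002,"ax":0,"ay":0,"az":0},{"x":0,"y":0,"z":-0.002,"ax":0,"ay":0,"az":0},{"x":0,"y":0,"z":-0.002,"ax":0,"ay":0,"az":0},{"x":0,"y":0,"z":-0.002,"ax":0,"ay":0,"az":0},{"x":0,"y":0,"z":-0.002,"ax":0,"ay":0,"az":0},{"x":0,"y":0,"z":-0.002,"ax":0,"ay":0,"az":0}]'
```

```text
time: 5.27
position: [0.5013, -0.0837, 0.1054]
tcp_rot: [2.492, 1.912, 0.001]
contact_force: [0.8, -0.9, 5.6]
finger_gap: 0.0003
```

```bash
python3 -m handwheel '[{"x":0.0008,"y":0.0029,"z":0,"ax":0,"ay":0,"az":0},{"x":0.0016,"y":0.0058,"z":0,"ax":0,"ay":0,"az":0},{"x":0.0023,"y":0.0087,"z":0,"ax":0,"ay":0,"az":0},{"x":0.0031,"y":0.0116,"z":0,"ax":0,"ay":0,"az":0},{"x":0.0039,"y":0.0145,"z":0,"ax":0,"ay":0,"az":0},{"x":0.0047,"y":0.0174,"z":0,"ax":0,"ay":0,"az":0},{"x":0.0054,"y":0.0203,"z":0,"ax":0,"ay":0,"az":0},{"x":0.0062,"y":0.0232,"z":0,"ax":0,"ay":0,"az":0},{"x":0.007,"y":0.0261,"z":0,"ax":0,"ay":0,"az":0},{"x":0.0078,"y":0.029,"z":0,"ax":0,"ay":0,"az":0}]'
python3 - <<'E'
from bench import r
from h import *
import cv2
print(r.state()['contact_force'])
d=r.camera('scene');a=d['img'][140:300,220:410,::-1];cv2.imwrite('pics/crop_s3.png',cv2.resize(a,None,fx=3.5,fy=3.5,interpolation=cv2.INTER_CUBIC))
E
```

```text
time: 6.1
position: [0.509, -0.0544, 0.1054]
tcp_rot: [2.492, 1.912, 0.0]
contact_force: [1.4, -0.4, 4.9]
finger_gap: -0.0
[ 1.40198667 -0.40465669  4.9427368 ]
```

```bash
ls pics | wc -l
```

```text
10
```

View pics/crop_s3.png

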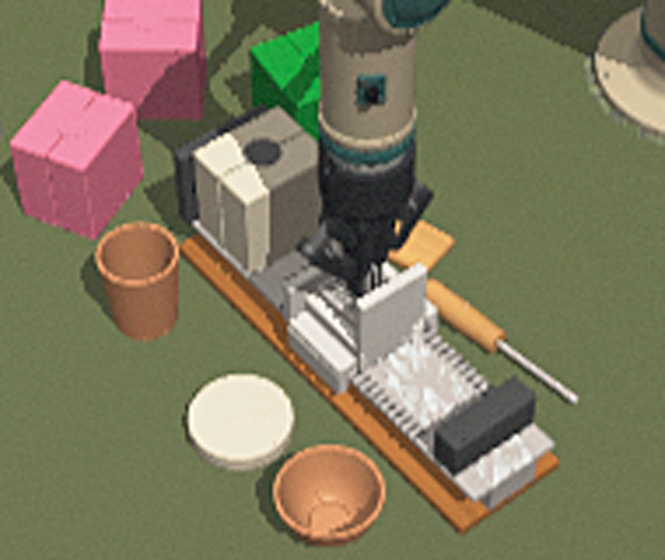

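The jaw has moved with the tip; the plate is now at crop (395,310) and the mould is unchanged. I'll keep pushing.

```bash
python3 -m handwheel '[{"x":0.0011,"y":0.004,"z":0,"ax":0,"ay":0,"az":0},{"x":0.0022,"y":0.008,"z":0,"ax":0,"ay":0,"az":0},{"x":0.0032,"y":0.012,"z":0,"ax":0,"ay":0,"az":0},{"x":0.0043,"y":0.016,"z":0,"ax":0,"ay":0,"az":0},{"x":0.0054,"y":0.02,"z":0,"ax":0,"ay":0,"az":0},{"x":0.0064,"y":0.024,"z":0,"ax":0,"ay":0,"az":0},{"x":0.0075,"y":0.028,"z":0,"ax":0,"ay":0,"az":0},{"x":0.0086,"y":0.032,"z":0,"ax":0,"ay":0,"az":0},{"x":0.0096,"y":0.036,"z":0,"ax":0,"ay":0,"az":0},{"x":0.0107,"y":0.04,"z":0,"ax":0,"ay":0,"az":0}]'
```

```text
time: 6.98
position: [0.5195, -0.0143, 0.1053]
tcp_rot: [2.492, 1.912, -0.0]
contact_force: [0.5, -0.6, 5.0]
finger_gap: 0.0003
```

```bash
python3 -m handwheel '[{"x":0.0011,"y":0.004,"z":0,"ax":0,"ay":0,"az":0},{"x":0.0022,"y":0.008,"z":0,"ax":0,"ay":0,"az":0},{"x":0.0032,"y":0.012,"z":0,"ax":0,"ay":0,"az":0},{"x":0.0043,"y":0.016,"z":0,"ax":0,"ay":0,"az":0},{"x":0.0054,"y":0.02,"z":0,"ax":0,"ay":0,"az":0},{"x":0.0064,"y":0.024,"z":0,"ax":0,"ay":0,"az":0},{"x":0.0075,"y":0.028,"z":0,"ax":0,"ay":0,"az":0},{"x":0.008,"y":0.03,"z":0,"ax":0,"ay":0,"az":0},{"x":0.008,"y":0.03,"z":0,"ax":0,"ay":0,"az":0},{"x":0.008,"y":0.03,"z":0,"ax":0,"ay":0,"az":0}]'
python3 - <<'E'
from bench import r
from h import *
import cv2
d=r.camera('scene');a=d['img'][140:300,220:410,::-1];cv2.imwrite('pics/crop_s4.png',cv2.resize(a,None,fx=3.5,fy=3.5,interpolation=cv2.INTER_CUBIC))
E
```

```text
time: 7.82
position: [0.5276, 0.0161, 0.1053]
tcp_rot: [-2.492, -1.912, -0.001]
contact_force: [2.2, -0.0, 5.3]
finger_gap: -0.0001
```

View pics/crop_s4.png

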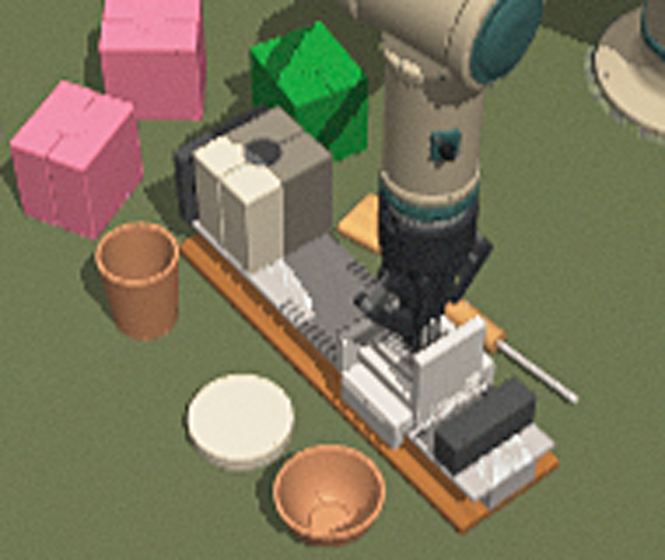

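The jaw is near the stop block at crop (487,425), with about 30 mm to go. I'll advance more gently.

```bash
python3 -m handwheel '[{"x":0.0005,"y":0.002,"z":0,"ax":0,"ay":0,"az":0},{"x":0.0011,"y":0.004,"z":0,"ax":0,"ay":0,"az":0},{"x":0.0016,"y":0.006,"z":0,"ax":0,"ay":0,"az":0},{"x":0.0022,"y":0.008,"z":0,"ax":0,"ay":0,"az":0},{"x":0.0027,"y":0.01,"z":0,"ax":0,"ay":0,"az":0},{"x":0.0032,"y":0.012,"z":0,"ax":0,"ay":0,"az":0},{"x":0.0037,"y":0.014,"z":0,"ax":0,"ay":0,"az":0},{"x":0.0043,"y":0.016,"z":0,"ax":0,"ay":0,"az":0},{"x":0.0048,"y":0.018,"z":0,"ax":0,"ay":0,"az":0},{"x":0.0048,"y":0.018,"z":0,"ax":0,"ay":0,"az":0}]'
```

```text
time: 8.7
position: [0.5323, 0.034, 0.1053]
tcp_rot: [-2.492, -1.912, -0.0]
contact_force: [1.5, 0.7, 4.4]
finger_gap: -0.0001
```

```bash
python3 -m handwheel '[{"x":0.0003,"y":0.001,"z":0,"ax":0,"ay":0,"az":0},{"x":0.0005,"y":0.002,"z":0,"ax":0,"ay":0,"az":0},{"x":0.0008,"y":0.003,"z":0,"ax":0,"ay":0,"az":0},{"x":0.0011,"y":0.004,"z":0,"ax":0,"ay":0,"az":0},{"x":0.0013,"y":0.005,"z":0,"ax":0,"ay":0,"az":0},{"x":0.0016,"y":0.006,"z":0,"ax":0,"ay":0,"az":0},{"x":0.0016,"y":0.006,"z":0,"ax":0,"ay":0,"az":0},{"x":0.0016,"y":0.006,"z":0,"ax":0,"ay":0,"az":0},{"x":0.0016,"y":0.006,"z":0,"ax":0,"ay":0,"az":0},{"x":0.0016,"y":0.006,"z":0,"ax":0,"ay":0,"az":0}]'
```

```text
time: 9.53
position: [0.5338, 0.0398, 0.1053]
tcp_rot: [-2.492, -1.912, -0.0]
contact_force: [1.1, 0.2, 4.9]
finger_gap: -0.0001
```

```bash
python3 -m handwheel '[{"x":0.0003,"y":0.001,"z":0,"ax":0,"ay":0,"az":0},{"x":0.0005,"y":0.002,"z":0,"ax":0,"ay":0,"az":0},{"x":0.0008,"y":0.003,"z":0,"ax":0,"ay":0,"az":0},{"x":0.0011,"y":0.004,"z":0,"ax":0,"ay":0,"az":0},{"x":0.0011,"y":0.004,"z":0,"ax":0,"ay":0,"az":0},{"x":0.0011,"y":0.004,"z":0,"ax":0,"ay":0,"az":0},{"x":0.0011,"y":0.004,"z":0,"ax":0,"ay":0,"az":0},{"x":0.0011,"y":0.004,"z":0,"ax":0,"ay":0,"az":0},{"x":0.0011,"y":0.004,"z":0,"ax":0,"ay":0,"az":0},{"x":0.0011,"y":0.004,"z":0,"ax":0,"ay":0,"az":0}]'
python3 - <<'E'
from bench import r
from h import *
import cv2
d=r.camera('scene');a=d['img'][200:300,290:390,::-1];cv2.imwrite('pics/crop_s5.png',cv2.resize(a,None,fx=6,fy=6,interpolation=cv2.INTER_CUBIC))
E
```

```text
time: 10.37
position: [0.5347, 0.043, 0.1053]
tcp_rot: [2.492, 1.912, -0.002]
contact_force: [1.9, -2.4, 4.6]
finger_gap: 0.0003
```

View pics/crop_s5.png

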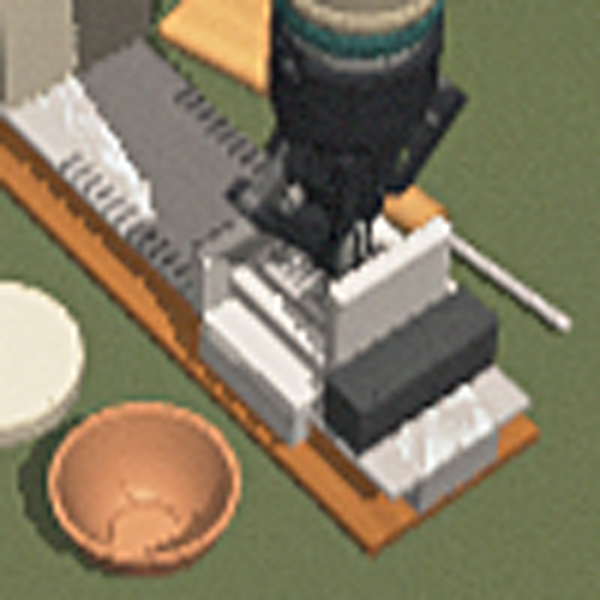

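```bash
python3 -m handwheel '[{"x":0.0003,"y":0.001,"z":0,"ax":0,"ay":0,"az":0},{"x":0.0005,"y":0.002,"z":0,"ax":0,"ay":0,"az":0},{"x":0.0008,"y":0.003,"z":0,"ax":0,"ay":0,"az":0},{"x":0.0008,"y":0.003,"z":0,"ax":0,"ay":0,"az":0},{"x":0.0008,"y":0.003,"z":0,"ax":0,"ay":0,"az":0},{"x":0.0008,"y":0.003,"z":0,"ax":0,"ay":0,"az":0},{"x":0.0008,"y":0.003,"z":0,"ax":0,"ay":0,"az":0},{"x":0.0008,"y":0.003,"z":0,"ax":0,"ay":0,"az":0},{"x":0.0008,"y":0.003,"z":0,"ax":0,"ay":0,"az":0},{"x":0.0008,"y":0.003,"z":0,"ax":0,"ay":0,"az":0}]'
```

```text
time: 11.25
position: [0.5349, 0.0457, 0.1051]
tcp_rot: [2.492, 1.913, -0.004]
contact_force: [-0.3, -3.2, 5.5]
finger_gap: 0.0003
```

```bash
python3 -m handwheel '[{"x":0.0003,"y":0.001,"z":0,"ax":0,"ay":0,"az":0},{"x":0.0005,"y":0.002,"z":0,"ax":0,"ay":0,"az":0},{"x":0.0008,"y":0.003,"z":0,"ax":0,"ay":0,"az":0},{"x":0.0008,"y":0.003,"z":0,"ax":0,"ay":0,"az":0},{"x":0.0008,"y":0.003,"z":0,"ax":0,"ay":0,"az":0},{"x":0.0008,"y":0.003,"z":0,"ax":0,"ay":0,"az":0},{"x":0.0008,"y":0.003,"z":0,"ax":0,"ay":0,"az":0},{"x":0.0008,"y":0.003,"z":0,"ax":0,"ay":0,"az":0},{"x":0.0008,"y":0.003,"z":0,"ax":0,"ay":0,"az":0},{"x":0.0008,"y":0.003,"z":0,"ax":0,"ay":0,"az":0}]'
python3 - <<'E'
from bench import r
from h import *
import cv2
d=r.camera('scene');a=d['img'][200:300,290:390,::-1];cv2.imwrite('pics/crop_s6.png',cv2.resize(a,None,fx=6,fy=6,interpolation=cv2.INTER_CUBIC))
E
```

```text
time: 12.08
position: [0.5354, 0.0487, 0.105]
tcp_rot: [-2.492, -1.913, 0.005]
contact_force: [0.0, -4.0, 5.8]
finger_gap: -0.0003
```

View pics/crop_s6.png

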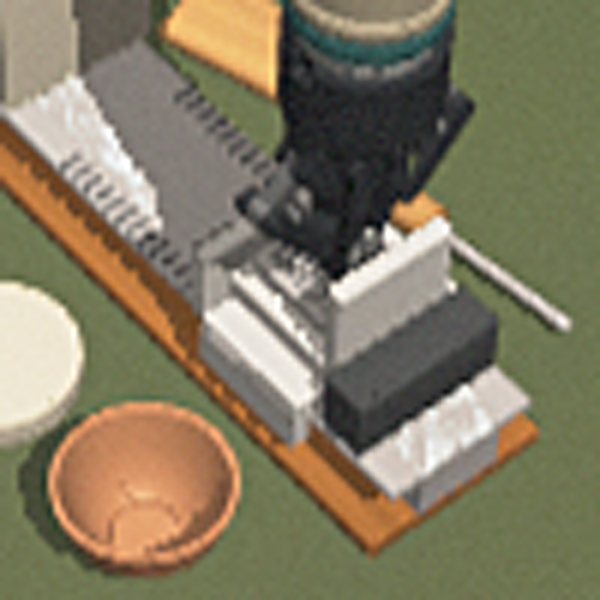

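The jaw was being dragged by friction and has now stopped while the tip slides on the pad at about 4 N, so it is at the stop or close to it. I'll move on until the tip bears on the push plate, to make sure.

```bash
python3 -m handwheel '[{"x":0.0003,"y":0.001,"z":0,"ax":0,"ay":0,"az":0},{"x":0.0005,"y":0.002,"z":0,"ax":0,"ay":0,"az":0},{"x":0.0008,"y":0.003,"z":0,"ax":0,"ay":0,"az":0},{"x":0.0011,"y":0.004,"z":0,"ax":0,"ay":0,"az":0},{"x":0.0013,"y":0.005,"z":0,"ax":0,"ay":0,"az":0},{"x":0.0015,"y":0.0055,"z":0,"ax":0,"ay":0,"az":0},{"x":0.0016,"y":0.006,"z":0,"ax":0,"ay":0,"az":0},{"x":0.0016,"y":0.006,"z":0,"ax":0,"ay":0,"az":0},{"x":0.0016,"y":0.006,"z":0,"ax":0,"ay":0,"az":0},{"x":0.0016,"y":0.006,"z":0,"ax":0,"ay":0,"az":0}]'
```

```text
time: 12.97
position: [0.5368, 0.0546, 0.1049]
tcp_rot: [-2.491, -1.913, 0.006]
contact_force: [-1.7, -2.7, 5.7]
finger_gap: 0.0
```

```bash
python3 -m handwheel '[{"x":0.0001,"y":0.0005,"z":0,"ax":0,"ay":0,"az":0},{"x":0.0003,"y":0.001,"z":0,"ax":0,"ay":0,"az":0},{"x":0.0004,"y":0.0015,"z":0,"ax":0,"ay":0,"az":0},{"x":0.0005,"y":0.002,"z":0,"ax":0,"ay":0,"az":0},{"x":0.0007,"y":0.0025,"z":0,"ax":0,"ay":0,"az":0},{"x":0.0008,"y":0.003,"z":0,"ax":0,"ay":0,"az":0},{"x":0.0008,"y":0.003,"z":0,"ax":0,"ay":0,"az":0},{"x":0.0008,"y":0.003,"z":0,"ax":0,"ay":0,"az":0},{"x":0.0008,"y":0.003,"z":0,"ax":0,"ay":0,"az":0},{"x":0.0008,"y":0.003,"z":0,"ax":0,"ay":0,"az":0}]'
```

```text
time: 13.8
position: [0.5375, 0.0576, 0.1049]
tcp_rot: [-2.491, -1.913, 0.006]
contact_force: [-1.2, -3.9, 5.8]
finger_gap: 0.0001
```

```bash
python3 -m handwheel '[{"x":0.0001,"y":0.0005,"z":0,"ax":0,"ay":0,"az":0},{"x":0.0003,"y":0.001,"z":0,"ax":0,"ay":0,"az":0},{"x":0.0004,"y":0.0015,"z":0,"ax":0,"ay":0,"az":0},{"x":0.0005,"y":0.002,"z":0,"ax":0,"ay":0,"az":0},{"x":0.0007,"y":0.0025,"z":0,"ax":0,"ay":0,"az":0},{"x":0.0008,"y":0.003,"z":0,"ax":0,"ay":0,"az":0},{"x":0.0008,"y":0.003,"z":0,"ax":0,"ay":0,"az":0},{"x":0.0008,"y":0.003,"z":0,"ax":0,"ay":0,"az":0},{"x":0.0008,"y":0.003,"z":0,"ax":0,"ay":0,"az":0},{"x":0.0008,"y":0.003,"z":0,"ax":0,"ay":0,"az":0}]'
```

```text
time: 14.63
position: [0.5378, 0.0586, 0.1049]
tcp_rot: [2.49, 1.913, -0.011]
contact_force: [-2.7, -9.7, 6.5]
finger_gap: -0.0
```

There's about 10 N along the bar now, and the geometry puts the plate 12 mm from the stop face, which is its own thickness. The jaw is against the stop. I'll lift straight up so that friction doesn't drag the jaw back, then back off a little and rise clear.

```bash
python3 -m handwheel '[{"x":0,"y":0,"z":0.002,"ax":0,"ay":0,"az":0},{"x":0,"y":0,"z":0.005,"ax":0,"ay":0,"az":0},{"x":0,"y":0,"z":0.009,"ax":0,"ay":0,"az":0},{"x":0,"y":0,"z":0.014,"ax":0,"ay":0,"az":0},{"x":0,"y":0,"z":0.018,"ax":0,"ay":0,"az":0},{"x":-0.0008,"y":-0.003,"z":0.02,"ax":0,"ay":0,"az":0},{"x":-0.0022,"y":-0.008,"z":0.03,"ax":0,"ay":0,"az":0},{"x":-0.0027,"y":-0.01,"z":0.05,"ax":0,"ay":0,"az":0},{"x":-0.0027,"y":-0.01,"z":0.08,"ax":0,"ay":0,"az":0},{"x":-0.0027,"y":-0.01,"z":0.1,"ax":0,"ay":0,"az":0}]'
```

```text
time: 15.47
position: [0.537, 0.0515, 0.2073]
tcp_rot: [-2.493, -1.912, -0.001]
contact_force: [0.6, -0.5, 0.1]
finger_gap: -0.0
```

```bash
python3 -m handwheel '[{"x":0,"y":0,"z":0.02,"ax":0,"ay":0,"az":0},{"x":0,"y":0,"z":0.05,"ax":0,"ay":0,"az":0},{"x":-0.02,"y":0.01,"z":0.08,"ax":0,"ay":0,"az":0},{"x":-0.05,"y":0.03,"z":0.1,"ax":0,"ay":0,"az":0},{"x":-0.08,"y":0.05,"z":0.11,"ax":0,"ay":0,"az":0},{"x":-0.11,"y":0.07,"z":0.11,"ax":0,"ay":0,"az":0},{"x":-0.14,"y":0.09,"z":0.11,"ax":0,"ay":0,"az":0},{"x":-0.16,"y":0.1,"z":0.11,"ax":0,"ay":0,"az":0},{"x":-0.17,"y":0.11,"z":0.11,"ax":0,"ay":0,"az":0},{"x":-0.17,"y":0.11,"z":0.11,"ax":0,"ay":0,"az":0}]'
python3 - <<'E'
from bench import r
from h import *
import cv2
d=r.camera('scene');a=d['img'][140:300,220:410,::-1];cv2.imwrite('pics/crop_s7.png',cv2.resize(a,None,fx=3.7,fy=3.7,interpolation=cv2.INTER_CUBIC))
d=r.camera('top');cv2.imwrite('pics/top7.png',d['img'][:,:,::-1]);a=d['img'][215:315,255:445,::-1];cv2.imwrite('pics/crop_t7.png',cv2.resize(a,None,fx=4.2,fy=4.2,interpolation=cv2.INTER_CUBIC))
E
```

```text
time: 16.3
position: [0.364, 0.1627, 0.3159]
tcp_rot: [-2.488, -1.915, -0.001]
contact_force: [-0.5, -0.7, -0.1]
finger_gap: -0.0002
```

View pics/crop_s7.png

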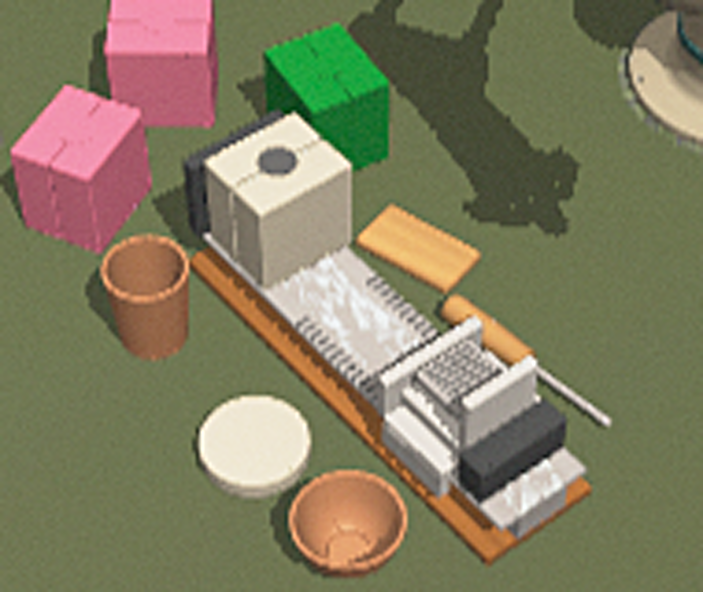

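View pics/crop_t7.png

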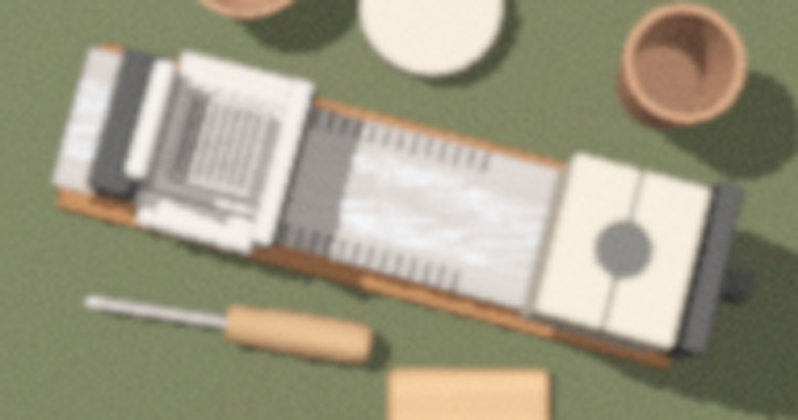

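The jaw's plate is flush against the stop block at top crop (130–165, 120) and the pad is up. The mould is in the same pixels as before, (535–712, 152–348), and the bystanders haven't moved. I'll hand it in.

Run:
```python
from bench import r
s=r.state();print(s['time'],s['contact_force']);print(r.sign_off())
```

```text
16.4 [0.55339408 0.36075347 0.38511633]
the job is handed in; nothing more can be done
None
```

The clamp is open: I pressed the release pad about 8.5 mm down with shut fingertips and pushed the jaw along the bar to the stop block. I then lifted straight off and moved the arm clear, and handed in at 16.4 s.

- **At the stop:** the last push rose to about 10 N along the bar. The measured gap from the plate's face to the stop block was about 11.5 mm, which matches the plate's 12 mm thickness. The final top and scene pictures show the jaw flush against the block.
- **Pad and robot:** the pad looks up in the final pictures, but I didn't measure its height. The force on the tool was back to about 0 after lifting.
- **Mould and other things:** the mould is at the same place in the top picture as at the start. The neighbouring things and the green and pink look-alikes that show in the last close-ups look unmoved. I didn't look again at the things farther off, such as the glaze jar and the grey pot.
- **What didn't go as expected:** friction on the pad carried the jaw for most of the way, so the push force stayed low. When the jaw reached the stop, the fingertips slid across the pad, still pressed down, until they bore on the push plate.
- **Refused command:** my first move command was refused for missing keys, and nothing moved.

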